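Push the stray cheeses into the row on a ripening tray

ROBOT

A 6-joint arm with a two-finger parallel gripper is mounted at the origin on the work surface. World frame = base frame: x ahead of the robot, y to its left, z up, the work surface at z = 0. Lengths are in m, angles in rad, forces in N, time in s.
With the tool pointing down it reaches from about 0.425 to 0.925 m from the base axis. Payload 12.5 kg.
Tool frame: the origin (TCP) lies on the centre line of the jaws, within the pads' length; the fingertips stand 19 mm ahead of it and the grasp point (between the pads) is the TCP (r.tcp_to_tips is the distance from the TCP to the fingertips, in m); z points along the fingers, y is the direction in which the jaws open and shut (so a half turn about z gives the same grasp; the last joint's range is limited). The gripper opens to 85 mm and grips with 20 to 120 N. Pads are 22 mm wide; open, the fingers measure 114 mm over their backs; the gripper's body (76 mm by 85 mm) begins 54 mm behind the grasp point. The pads swing forward as they close: fully open they stand 13 mm farther back than shut.
Start: joints at [1.013, 0.491, 1.559, -0, 1.092, -0.106], TCP at [0.273, 0.562, 0.215] pointing down, gripper open.
Joint ranges: [-3.1, 3.1], [-0.84, 2.19], [0.05, 2.79], [-1.13, 4.28], [0.06, 2.93], [-2.69, 2.69]. Speed limits (rad/s): [2.22, 2.22, 2.79, 3.14, 3.14, 3.14].

INTERFACE

Orientations are given as a 3x3 rotation matrix whose columns are the frame's x, y, z axes.
In Python, from rig import r gives the robot as it stands. The module is installed in compiled form; this text tells all that it offers.
- The arm moves only by the tool drive_tool, never from a script. Its argument "steps" is a list of rows, each a list of 5 numbers: the shift along the tool's x, y, z in m, then the turn about the tool's z in degrees, then the opening, from 0 (shut) to 1 (fully open). In form: [[x, y, z, turn, grip], ...]. A call has 1 to 12 rows; each row shifts and turns the pose as measured when the row begins, along the tool's axes as they then stand; what a row does not reach is not made up. A row lasts 1/8 s, in which the tool goes at most 62.5 mm and 10.7 degrees, less where a joint would pass 70% of its speed; a pose out of reach is approached as far as the arm can. A call is refused whole if a number of a shift passes 0.0625 or a number of a turn 10.7, either way. A call with a gripper value outside its range is refused whole. The fingers move at their own pace and stop on an object; "squeeze" is the grip in N (left out, the last holds). Time passes only in rows, so rows that do not move let the fingers close. It gives the time, the measured TCP pose, the force and the opening at its end, in the units of the state.
- r.observe(): the state, without advancing time (a new reading comes with each control period).
- r.snapshot(name): name is "side" or "top"; returns a dict with "image" (420x560x3 uint8, blue, green, red), "range_z" (420x560 float32, m along the optical axis (not along the pixel's ray), 0 where there is no reading), "vfov" (degrees; the focal length in pixels is half the picture's height over the tangent of half this angle, whatever the lens; pixels are square), "cx", "cy" (the principal point, pixels), "dist" ([k1, k2, p1, p2, k3] as OpenCV has them; the pictures are not rectified), "rvec" (rotation vector, rad) and "tvec" (3), from world to camera coordinates, as OpenCV has them. Camera axes: x right, y down, z forward; pixel columns grow to the right and rows downward; lengths in m; the calibration is good to about 2 mm. A picture is of the moment at which its call begins.
- r.job_done(): hands the job in, once; it reports no verdict.
The state is a dict: "time": time; "joints": joint angles; "qd": joint speeds; "joint_torque": joint torques, N m; "eef_pos": TCP position; "eef_rot": TCP orientation; "force": force on the tool from outside, world axes, zero at the start; "wrist_torque": the same for the moment, N m; "opening": opening from 0.0 (shut) to 1.0 (fully open).
Only numpy, scipy, OpenCV 4.12 (cv2) and the standard library are available. Lean on these libraries where they do the work, as an engineer would, in place of code of your own. Each camera call takes 0.05 s, during which the arm holds its last target.

TASK

Push the two stray cheese wheels over the mat of the ripening tray into the two empty places of the row, one in front of each blue clip, so that each ends up against the steel stop bar and centred on its clip; either cheese may take either place. Only push them along with the fingers, never lift, carry or tip them, and leave the cheeses already in the row and the small log and brick at the ends of the tray where they are. Finish with the hand clear of everything.

Things in the scene. Friction and masses are not known exactly. Their poses are not given: they have to be found in the camera images.
- tray: Fixed tray with a white mesh mat on grey, 300 mm (x) by 600 mm (y), mat 12 mm above the table. Origin: centre of its underside. x points away from the robot to the steel stop bar at the far edge: near face at x = +134 mm, 14 mm thick, 22 mm above the mat. No other walls. Four places along the bar, 115 mm apart at y = -172.5 to +172.5 mm: two taken, two empty. Strays start at x = -70 to -35 mm.
- stray1: Stray firm cream-coloured cheese wheel, 88 mm across, 36 mm high, about 0.24 kg, too wide for most grippers. Origin at the centre of its underside, z up along its axis. Stands loose on the mat on the robot's side of the row. To be pushed.
- stray2: The other stray, a firm cream-coloured cheese wheel, 88 mm across, 36 mm high, about 0.24 kg, too wide for most grippers. Origin at the centre of its underside, z up along its axis. To be pushed.
- row1: Cheese already in the row, touching or within 1 mm of the bar, loose: leave it. A firm cream-coloured cheese wheel, 88 mm across, 36 mm high, about 0.24 kg, too wide for most grippers. Origin at the centre of its underside, z up along its axis.
- row2: The second cheese already in the row: leave it. A firm cream-coloured cheese wheel, 88 mm across, 36 mm high, about 0.24 kg, too wide for most grippers. Origin at the centre of its underside, z up along its axis.
- gap1: Empty place in the row, marked by a blue clip on the stop bar. Origin: the cheese's place when it touches the stop bar squarely before the clip: the point on the mat under its centre. x points at the bar (face 44 mm away), y along it. Clip 34 mm wide, centred 51 mm off along x, up to 48 mm above the mat.
- gap2: The other empty place, marked by the other blue clip. Origin: the cheese's place when it touches the stop bar squarely before the clip: the point on the mat under its centre. x points at the bar (face 44 mm away), y along it. Clip 34 mm wide, centred 51 mm off along x, up to 48 mm above the mat.
- log: Small greyish upright cheese log, 44 mm across, 55 mm high, loose at the left (+y) end of the tray. Origin at the centre of its underside. Leave it.
- brick: Small cream cheese brick, 80 by 36 by 34 mm high, lying at the right (-y) end of the tray. Origin at the centre of its underside, x along its length. Leave it.
Things that resemble listed ones, but are neither listed nor needed, are in the scene too. What is shaped like the stray2 but purple is not meant.

How it is judged:
At the end, for the whole second after the job is handed in: One stray cheese stands in each empty place: within 6 mm of touching the stop bar and within 13 mm of the clip's centre along the bar, flat on the mat and at rest. The row cheeses have moved less than 15 mm and the log and the brick less than 30 mm (((x of stray1 in the frame of gap1 between -0.006 and 0.006 m and y of stray1 in the frame of gap1 between -0.013 and 0.013 m and x of stray2 in the frame of gap2 between -0.006 and 0.006 m and y of stray2 in the frame of gap2 between -0.013 and 0.013 m) or (x of stray1 in the frame of gap2 between -0.006 and 0.006 m and y of stray1 in the frame of gap2 between -0.013 and 0.013 m and x of stray2 in the frame of gap1 between -0.006 and 0.006 m and y of stray2 in the frame of gap1 between -0.013 and 0.013 m)) and linear speed of each of stray1, stray2 below 0.01 m/s and angle between each of stray1, stray2's own z axis and vertical below 0.08 rad and height (world z) of each of stray1, stray2 below 0.017 m and distance of each of row1, row2 from where it was at the start of the episode below 0.015 m and distance of each of log, brick from where it was at the start of the episode below 0.03 m).
It fails at once if a stray cheese lifted more than 8 mm off the mat, or tipped more than about 11 degrees (height (world z) of any of stray1, stray2 above 0.02 m or angle between any of stray1, stray2's own z axis and vertical above 0.2 rad).
It fails at once if a cheese already in the row moved more than 15 mm (distance of any of row1, row2 from where it was at the start of the episode above 0.015 m).
It fails at once if the cheese log or the cheese brick moved more than 30 mm (distance of any of log, brick from where it was at the start of the episode above 0.03 m).
It also fails if it takes over 64 s, if anything falls off the work surface, if the arm or the gripper's body presses on something with over 40 N, if the wrist force passes 120 N, or if a joint passes its speed limit or range.

## Working session

There is one attempt and no reset: what is moved stays moved. The work goes in short steps, Python scripts to look and compute and a tool call to move; the robot and the scene stay as the last step left them, time stands still between calls to the robot, and variables do not carry over. Pictures are saved under pics/ and viewed, and the job is handed in when it is done.

Besides the shell and the picture viewer there is one more tool, called after "Request:" by a JSON object that holds its "fn" and its "kwargs", one argument or row to a line. drive_tool: Moves the arm, as the interface text tells. Its arguments: {"type":"object","properties":{"steps":{"type":"array","items":{"type":"array","items":{"type":"number"}}},"squeeze":{"type":"number"}},"required":["steps"]}

```bash
mkdir -p pics; cat > h.py <<'E'
import numpy as np, cv2
from rig import r
def snap(n,f):
    s=r.snapshot(n); cv2.imwrite('pics/'+f+'.png',s['image']); np.savez('pics/'+f+'.npz',**{k:np.array(v) for k,v in s.items()}); return s
def K(s):
    f=210/np.tan(np.radians(float(s['vfov']))/2); return np.array([[f,0,s['cx']],[0,f,s['cy']],[0,0,1]],float)
def cloud(s):
    h,w=s['range_z'].shape; u,v=np.meshgrid(np.arange(w),np.arange(h))
    p=cv2.undistortPoints(np.stack([u,v],-1).reshape(-1,1,2).astype(np.float64),K(s),np.array(s['dist'],float)).reshape(h,w,2)
    z=s['range_z'].astype(float); P=np.dstack([p[...,0]*z,p[...,1]*z,z]); R=cv2.Rodrigues(np.array(s['rvec'],float))[0]
    W=(P-np.array(s['tvec'],float).reshape(3))@R; W[z==0]=np.nan; return W
E
python3 - <<'E'
from h import *
for n in('side','top'):
    s=snap(n,n+'0'); print(n,s['vfov'],s['dist'],s['tvec'])
o=r.observe(); print(o['time'],o['eef_pos'],o['eef_rot'],o['force'],o['opening'],r.tcp_to_tips)
E
```

```text
side 56.597101095971524 [-0.07392043  0.          0.          0.          0.        ] [-0.39074168  0.28808578  0.62466408]
top 43.391239224409574 [-0.10506128  0.          0.          0.          0.        ] [0.04710641 0.52351404 1.02566275]
0.1 [0.27274806 0.56212596 0.21488662] [[-8.99651243e-01  4.36608932e-01 -5.29955012e-04]
 [ 4.36609237e-01  8.99650883e-01 -8.14774480e-04]
 [ 1.21036678e-04 -9.64396127e-04 -9.99999528e-01]] [-0.45465963 -0.09455588 -0.4013486 ] 1.0026295222067434 0.019
```

View pics/top0.png

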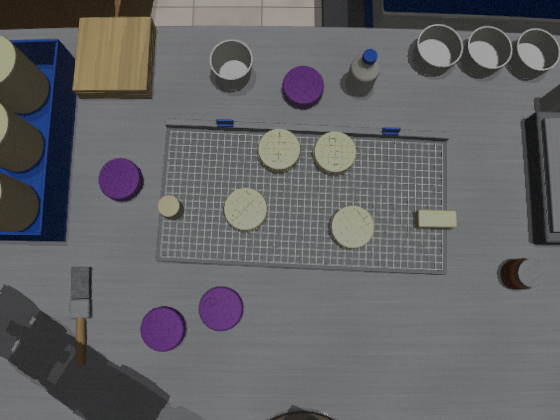

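View pics/side0.png

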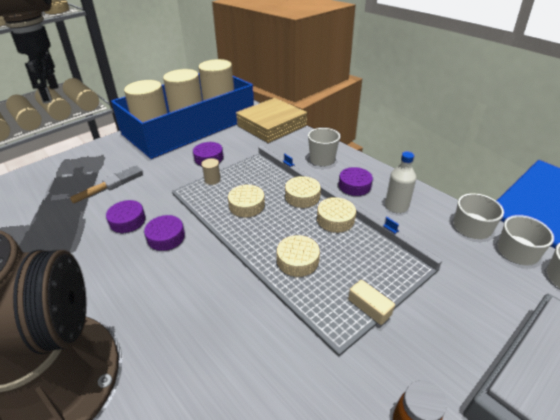

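The top view shows these cream wheels:
- **Row:** (279,150) and (335,153), both at the bar.
- **Strays:** (245,209) and (352,227).

The possible mix-ups are the purple wheels at (303,87), (120,179), (221,308) and (163,328), all off the tray, and the log at (169,206) and brick at (436,219). The blue clips are at (225,123) and (391,131), so the outer two places are empty. The strays are the two cream wheels standing away from the bar.

```bash
cat >> h.py <<'E'
def wheels(s,W=None):
    W=cloud(s) if W is None else W
    hsv=cv2.cvtColor(s['image'],cv2.COLOR_BGR2HSV)
    m=((hsv[...,0]>15)&(hsv[...,0]<40)&(hsv[...,1]>35)&(W[...,2]>.035)&(W[...,2]<.075)&(hsv[...,2]>90)).astype(np.uint8)
    m=cv2.morphologyEx(m,cv2.MORPH_CLOSE,np.ones((3,3)))
    n,l,st,c=cv2.connectedComponentsWithStats(m); out=[]
    for i in range(1,n):
        if st[i,4]<100: continue
        k=(l==i); z=np.nanmedian(W[k][:,2]); q=W[k&(abs(W[...,2]-z)<.006)]
        (cx,cy),(a,b),ang=cv2.minAreaRect((q[:,:2]*1000).astype(np.float32)); ci=cv2.minEnclosingCircle((q[:,:2]*1000).astype(np.float32))
        out.append((c[i].round(),st[i,4],z.round(4),np.round([cx,cy,a,b,ang],1),np.round([*ci[0],ci[1]],1)))
    return out
E
python3 - <<'E'
from h import *
for n in('top0','side0'):
    s=dict(np.load('pics/%s.npz'%n)); W=cloud(s)
    print(n)
    for o in wheels(s,W): print(*o)
    hsv=cv2.cvtColor(s['image'],cv2.COLOR_BGR2HSV)
    m=((hsv[...,0]>100)&(hsv[...,0]<122)&(hsv[...,1]>150)&(W[...,2]>.03)&(W[...,2]<.075)).astype(np.uint8)
    nn,l,st,c=cv2.connectedComponentsWithStats(m)
    for i in range(1,nn):
        if 15<st[i,4]<600: print('clip',c[i].round(),st[i,4],np.nanmean(W[l==i],0).round(4), np.nanmin(W[l==i],0).round(3),np.nanmax(W[l==i],0).round(3))
s=dict(np.load('pics/top0.npz'));W=cloud(s)
# bar: points z 0.030-.038
for p in [(300,127),(250,126),(180,125),(430,135),(360,131)]:
    u,v=p; print([W[v+d,u].round(4).tolist() for d in(-3,-1,0,1,3,5,8)])
for p in [(162,262),(442,271),(168,130),(446,138),(300,266)]: print(p,W[p[1],p[0]].round(4))
im=cv2.resize(s['image'][110:280,150:465],None,fx=2.5,fy=2.5,interpolation=cv2.INTER_CUBIC);cv2.imwrite('pics/crop0.png',im)
E
```

```text
top0
[112.  54.] 5362 0.0522 [858.2 410.8 162.3 171.8  89.5] [858.4 409.9 115. ]
[279. 147.] 775 0.0489 [649.1  51.6  85.1  85.4  42.3] [649.1  51.4  43.5]
[336. 149.] 832 0.0492 [644.  -63.7  84.3  86.    1.6] [644.8 -63.5  43.7]
[244. 209.] 743 0.0489 [524.  118.5  85.2  84.6   1. ] [524.6 118.5  43.9]
[168. 206.] 365 0.0682 [526.  269.4  41.6  40.5  46.1] [526.6 268.8  22. ]
[353. 225.] 602 0.049 [ 4.895e+02 -9.630e+01  8.520e+01  8.440e+01  1.000e-01] [490.4 -97.3  43.8]
[439. 218.] 252 0.0465 [ 5.083e+02 -2.702e+02  3.560e+01  8.020e+01  3.000e-01] [ 508.7 -269.9   41.3]
clip [41. 56.] 126 [0.8533 0.5646 0.0542] [0.851 0.529 0.03 ] [0.856 0.598 0.074]
clip [66. 95.] 107 [0.7615 0.5002 0.0578] [0.735 0.498 0.03 ] [0.797 0.503 0.075]
clip [225. 120.] 19 [0.7049 0.1625 0.0612] [0.702 0.148 0.059] [0.707 0.178 0.065]
clip [225. 124.] 30 [0.7018 0.1635 0.0415] [0.7   0.149 0.039] [0.704 0.178 0.045]
clip [391. 131.] 64 [ 0.6891 -0.1799  0.049 ] [ 0.685 -0.194  0.036] [ 0.692 -0.164  0.067]
side0
[314.  62.] 245 0.0566 [1297.   635.5  215.8   10.9    3.4] [1297.1  633.9  107.9]
[271. 
[... 1099 characters left out ...]
.2588, 0.0342], [0.7018, 0.2582, 0.0371], [0.7037, 0.2606, 0.0242], [0.7037, 0.2631, 0.0103], [0.6979, 0.262, 0.0148], [0.6908, 0.2614, 0.0163]]
[[0.6922, -0.2655, 0.0372], [0.6888, -0.2662, 0.0342], [0.6872, -0.2667, 0.0322], [0.6846, -0.2661, 0.0336], [0.6821, -0.2678, 0.0275], [0.6817, -0.2717, 0.0138], [0.6749, -0.2713, 0.0145]]
[[0.6987, -0.1177, 0.0364], [0.6949, -0.1178, 0.0349], [0.6924, -0.1177, 0.0357], [0.6896, -0.1173, 0.0377], [0.6884, -0.1188, 0.0277], [0.6877, -0.1207, 0.0156], [0.6813, -0.1207, 0.0147]]
(162, 262) [0.4184 0.2918 0.0006]
(442, 271) [ 0.4033 -0.2871  0.0125]
(168, 130) [0.6979 0.2878 0.0145]
(446, 138) [ 0.681  -0.3006  0.033 ]
(300, 266) [0.4124 0.0063 0.0131]
```

View pics/crop0.png

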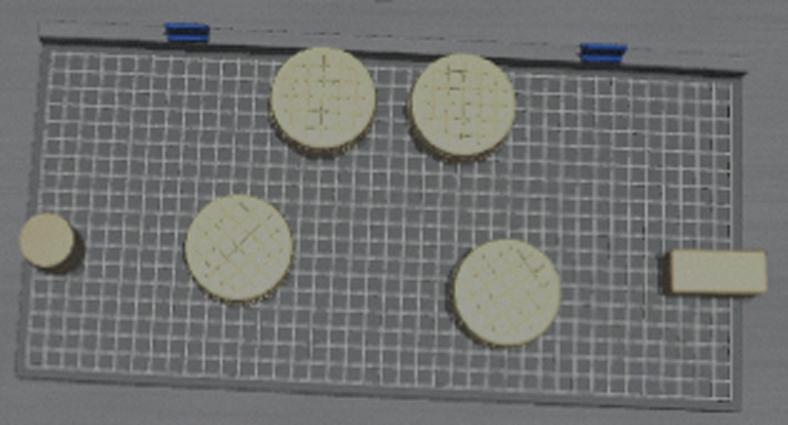

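The crop confirms it. The strays are two cream wheels, measured 85 mm across, with tops at z≈0.048, at A (525,117) and B (490,-98) mm. The gaps work out at about L (653,165) and R (639,-179), and the tray is yawed -2.4°. I'll push with the half-open fingers as a cradle, aligned to the tray. First move: turn, then travel to a spot above and behind A.

Request:
{"fn": "drive_tool", "kwargs": {
  "steps": [
    [0,0,0,-8,0.75],
    [0,0,0,-8,0.75],
    [0,0,0,-7.5,0.75],
    [-0.02,-0.04,0,0,0.75],
    [-0.02,-0.04,0,0,0.75],
    [-0.02,-0.04,0,0,0.75],
    [-0.02,-0.04,0,0,0.75],
    [-0.02,-0.04,0,0,0.75],
    [-0.02,-0.04,0,0,0.75],
    [-0.02,-0.04,0,0,0.75],
    [-0.02,-0.04,0,0,0.75],
    [0,0,0,0,0.75]
  ]
}}

```text
time: 1.6
eef_pos: [0.4268, 0.2272, 0.2121]
eef_rot: [[-1.0, 0.026, -0.005], [0.026, 1.0, -0.005], [0.004, -0.006, -1.0]]
force: [1.1, -0.6, 0.7]
opening: 0.752
```

```bash
cat >> h.py <<'E'
def go(x,y,z=None):
    o=r.observe(); p=np.array(o['eef_pos'])*1000; R=np.array(o['eef_rot'])
    t=np.array([x,y,p[2] if z is None else z])
    print('t',round(o['time'],2),'tcp',p.round(1),'yaw x',np.degrees(np.arctan2(R[1,0],R[0,0])).round(2),'F',np.round(o['force'],1),'open',round(o['opening'],3),'tool delta',(R.T@(t-p)).round(1))
E
python3 -c "
from h import *
go(471.5,119.7)"
```

```text
t 1.6 tcp [426.8 227.2 212.1] yaw x 178.51 F [ 1.1 -0.6  0.7] open 0.752 tool delta [ -47.5 -106.3    0.4]
```

Request:
{"fn": "drive_tool", "kwargs": {
  "steps": [
    [-0.016,-0.035,0,0.9,0.75],
    [-0.016,-0.035,0,0,0.75],
    [-0.016,-0.035,0,0,0.75],
    [0,0,0.03,0,0.75],
    [0,0,0.03,0,0.75],
    [0,0,0,0,0.75]
  ]
}}

```text
time: 2.35
eef_pos: [0.4712, 0.12, 0.1508]
eef_rot: [[-0.999, 0.041, -0.005], [0.041, 0.999, -0.005], [0.005, -0.005, -1.0]]
force: [-0.4, 0.1, 0.3]
opening: 0.751
```

```bash
python3 -c "
from h import *
go(469,119.7,42)"
```

```text
t 2.35 tcp [471.2 120.  150.8] yaw x 177.67 F [-0.4  0.1  0.3] open 0.751 tool delta [1.700e+00 1.000e-01 1.088e+02]
```

Request:
{"fn": "drive_tool", "kwargs": {
  "steps": [
    [0.002,0,0.03,0,0.75],
    [0,0,0.03,0,0.75],
    [0,0,0.03,0,0.75],
    [0,0,0.017,0,0.75],
    [0,0,0,0,0.75]
  ]
}}

```text
time: 2.98
eef_pos: [0.4717, 0.1232, 0.0462]
eef_rot: [[-0.999, 0.037, 0.002], [0.037, 0.999, -0.004], [-0.002, -0.004, -1.0]]
force: [-0.6, 0.2, 0.1]
opening: 0.748
```

```bash
python3 -c "
from h import *
go(469,119.7,40)
s=snap('top','t1');a=s['image'][110:280,150:465];cv2.imwrite('pics/c1.png',cv2.resize(a,None,fx=2.5,fy=2.5))
s=snap('side','s1');a=s['image'][130:350,150:450];cv2.imwrite('pics/d1.png',cv2.resize(a,None,fx=2.5,fy=2.5))
"
```

```text
t 2.98 tcp [471.7 123.2  46.2] yaw x 177.87 F [-0.6  0.2  0.1] open 0.748 tool delta [ 2.6 -3.5  6.2]
```

View pics/c1.png

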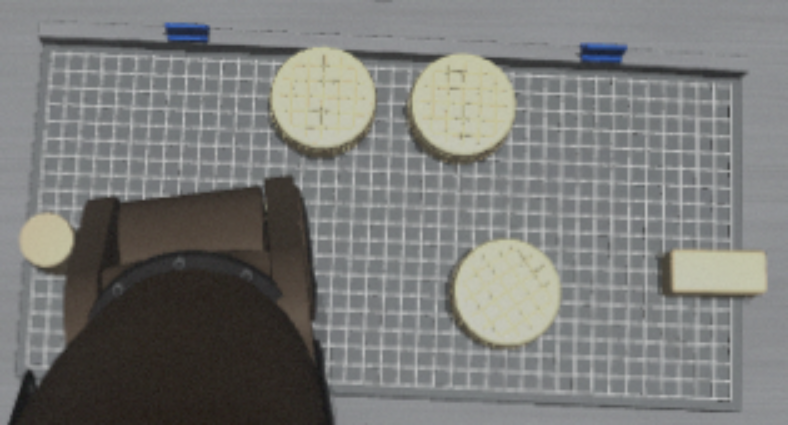

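View pics/d1.png

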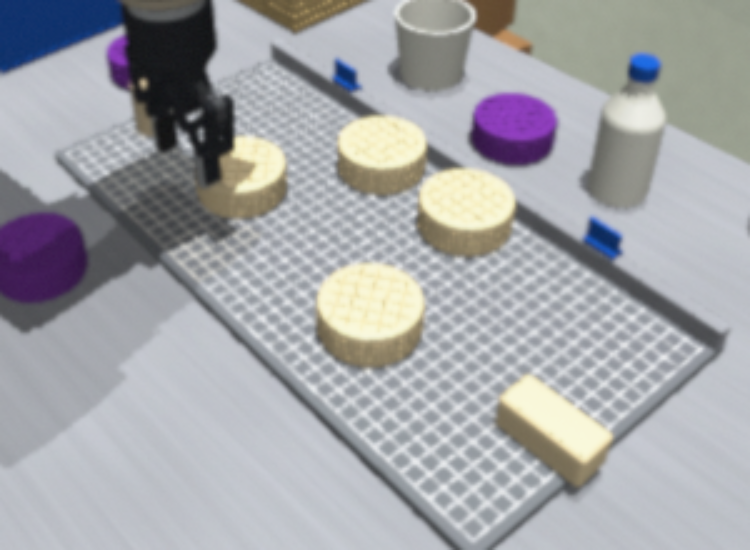

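```bash
python3 -c "
from h import *
s=dict(np.load('pics/s1.npz'));W=cloud(s)
a=s['image'][140:235,190:290];cv2.imwrite('pics/e1.png',cv2.resize(a,None,fx=6,fy=6))
g=s['image'].max(2)
for v in range(185,210,2):
  print(v,[(u,(W[v,u]*1000).round().tolist()) for u in range(228,244,3)])
"
```

```text
185 [(228, [459.0, 85.0, 125.0]), (231, [457.0, 69.0, 135.0]), (234, [458.0, 59.0, 140.0]), (237, [480.0, 81.0, 118.0]), (240, [476.0, 64.0, 129.0]), (243, [480.0, 59.0, 129.0])]
187 [(228, [457.0, 81.0, 123.0]), (231, [457.0, 70.0, 129.0]), (234, [457.0, 58.0, 135.0]), (237, [470.0, 67.0, 124.0]), (240, [474.0, 62.0, 125.0]), (243, [480.0, 59.0, 124.0])]
189 [(228, [458.0, 84.0, 116.0]), (231, [458.0, 73.0, 122.0]), (234, [457.0, 60.0, 129.0]), (237, [467.0, 63.0, 123.0]), (240, [474.0, 62.0, 120.0]), (243, [480.0, 59.0, 118.0])]
191 [(228, [456.0, 81.0, 113.0]), (231, [461.0, 78.0, 112.0]), (234, [456.0, 59.0, 125.0]), (237, [465.0, 61.0, 120.0]), (240, [471.0, 59.0, 117.0]), (243, [530.0, 134.0, 46.0])]
193 [(228, [460.0, 90.0, 101.0]), (231, [462.0, 81.0, 105.0]), (234, [457.0, 60.0, 119.0]), (237, [475.0, 76.0, 101.0]), (240, [520.0, 132.0, 47.0]), (243, [525.0, 126.0, 47.0])]
195 [(228, [459.0, 89.0, 96.0]), (231, [463.0, 83.0, 98.0]), (234, [470.0, 82.0, 94.0]), (237, [475.0, 78.0, 94.0]), (240, [515.0, 125.0, 47.0]), (243, [520.0, 119.0, 48.0])]
197 [(228, [460.0, 92.0, 89.0]
[... 499 characters left out ...]
 [(228, [487.0, 139.0, 30.0]), (231, [461.0, 84.0, 76.0]), (234, [467.0, 80.0, 75.0]), (237, [491.0, 106.0, 47.0]), (240, [496.0, 100.0, 48.0]), (243, [502.0, 97.0, 46.0])]
205 [(228, [491.0, 146.0, 17.0]), (231, [461.0, 84.0, 70.0]), (234, [484.0, 108.0, 43.0]), (237, [487.0, 99.0, 47.0]), (240, [493.0, 96.0, 46.0]), (243, [499.0, 93.0, 44.0])]
207 [(228, [489.0, 144.0, 12.0]), (231, [484.0, 122.0, 29.0]), (234, [483.0, 108.0, 38.0]), (237, [486.0, 100.0, 41.0]), (240, [491.0, 95.0, 41.0]), (243, [494.0, 86.0, 45.0])]
209 [(228, [487.0, 142.0, 9.0]), (231, [481.0, 119.0, 26.0]), (234, [484.0, 111.0, 30.0]), (237, [487.0, 102.0, 33.0]), (240, [490.0, 94.0, 36.0]), (243, [493.0, 87.0, 39.0])]
```

View pics/e1.png

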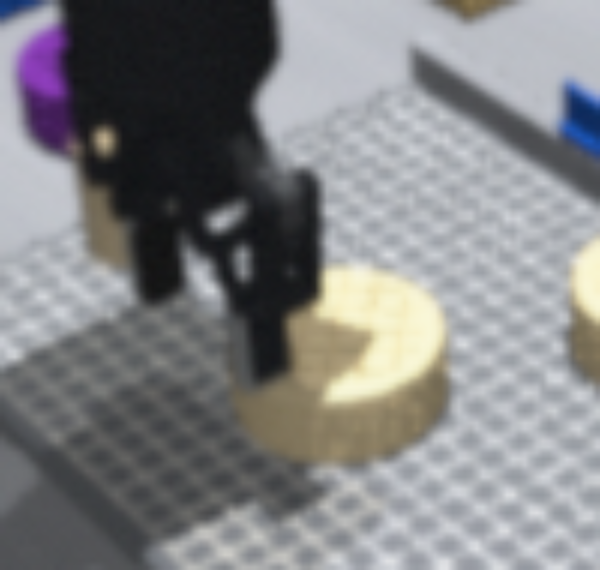

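The depth puts the visible fingertip near z≈70 mm, but the TCP reading implies about 30 to 35 mm. I'll settle that before going lower.

```bash
python3 -c "
from h import *
go(469,119.7,40)
def low(s,W,cx,cy):
    g=s['image'].max(2); 
    k=(abs(W[...,0]-cx)<.05)&(abs(W[...,1]-cy)<.075)&(W[...,2]>.052)&(W[...,2]<.4)
    q=W[k]; i=np.argsort(q[:,2])[:12]; print((q[i]*1000).round().tolist()); print(len(q),np.percentile(q[:,2],[1,5,50]))
s=dict(np.load('pics/side0.npz')); low(s,cloud(s),.273,.562)
s=snap('side','s2'); W=cloud(s); low(s,W,.465,.12)
R=cv2.Rodrigues(s['rvec'])[0]; print('cam',-R.T@s['tvec'])
q=[]
for P in [(.4717,.085,.030),(.4717,.085,.07),(.4717,.16,.03),(.48,.06,.13)]:
    print(P,cv2.projectPoints(np.array([P]),s['rvec'],s['tvec'],K(s),s['dist'])[0].ravel().round(1))
a=s['image'][140:235,190:290];cv2.imwrite('pics/e2.png',cv2.resize(a,None,fx=6,fy=6,interpolation=0))
"
```

```text
t 3.08 tcp [472.3 123.1  47.1] yaw x 177.87 F [-0.4  0.6  0.2] open 0.751 tool delta [ 3.2 -3.5  7.1]
[[286.0, 602.0, 242.0], [284.0, 604.0, 243.0], [255.0, 518.0, 243.0], [251.0, 521.0, 243.0], [257.0, 515.0, 243.0], [297.0, 595.0, 243.0], [293.0, 599.0, 244.0], [289.0, 603.0, 244.0], [291.0, 599.0, 244.0], [287.0, 603.0, 244.0], [252.0, 516.0, 244.0], [247.0, 522.0, 245.0]]
1794 [0.2456487  0.2546385  0.33630611]
[[476.0, 156.0, 68.0], [470.0, 156.0, 68.0], [468.0, 158.0, 68.0], [464.0, 85.0, 68.0], [479.0, 86.0, 68.0], [481.0, 156.0, 68.0], [468.0, 86.0, 68.0], [469.0, 85.0, 68.0], [473.0, 86.0, 68.0], [479.0, 157.0, 69.0], [474.0, 84.0, 69.0], [476.0, 157.0, 70.0]]
5804 [0.07914934 0.11527537 0.29342672]
cam [ 0.09879429 -0.49200005  0.61159899]
(0.4717, 0.085, 0.03) [236.2 216.4]
(0.4717, 0.085, 0.07) [234.7 202.8]
(0.4717, 0.16, 0.03) [217.5 201.5]
(0.48, 0.06, 0.13) [242.6 184.4]
```

View pics/e2.png

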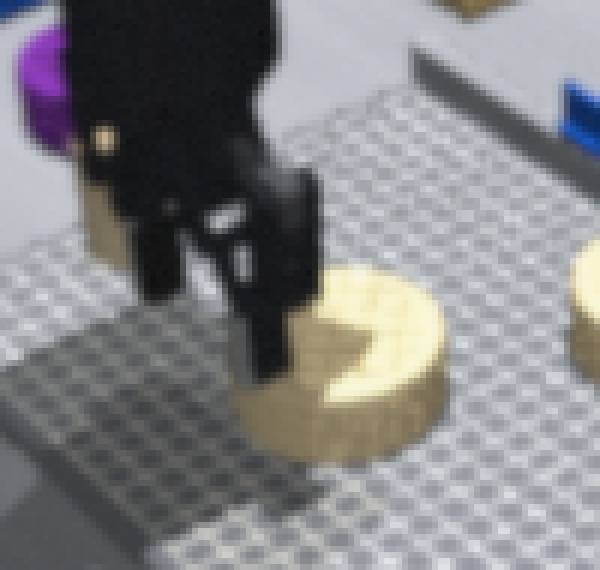

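The pictures put the tips about 20 mm above the reported TCP, not below it; at the start they were also about 26 mm above. I'll back off a little, then go down in small steps watching the force and the picture.

Request:
{"fn": "drive_tool", "kwargs": {
  "steps": [
    [0.005,-0.0035,0,0,0.75],
    [0,0,0.006,0,0.75],
    [0,0,0.006,0,0.75],
    [0,0,0,0,0.75]
  ]
}}

```text
time: 3.62
eef_pos: [0.4675, 0.1195, 0.0362]
eef_rot: [[-0.999, 0.037, 0.007], [0.037, 0.999, -0.003], [-0.007, -0.003, -1.0]]
force: [0.3, -0.8, 0.2]
opening: 0.754
```

```bash
cat >> h.py <<'E'
def tips(name,f,zmin=.02,show=True):
    o=r.observe(); p=o['eef_pos']; s=snap(name,f); W=cloud(s); g=s['image'].max(2)
    k=(abs(W[...,0]-p[0])<.05)&(abs(W[...,1]-p[1])<.075)&(W[...,2]>zmin)&(W[...,2]<.4)&(g<60)
    q=W[k]; i=np.argsort(q[:,2])[:10]; print('low dark',(q[i]*1000).round().tolist())
    return s
E
python3 -c "
from h import *
go(466,119.7,40)
s=tips('side','s3',.025)
a=s['image'][140:235,190:290];cv2.imwrite('pics/e3.png',cv2.resize(a,None,fx=6,fy=6,interpolation=0))"
```

```text
t 3.62 tcp [467.5 119.5  36.2] yaw x 177.86 F [ 0.3 -0.8  0.2] open 0.754 tool delta [ 1.5  0.1 -3.8]
low dark [[462.0, 151.0, 60.0], [478.0, 152.0, 60.0], [466.0, 152.0, 61.0], [475.0, 153.0, 61.0], [471.0, 151.0, 61.0], [463.0, 152.0, 62.0], [469.0, 152.0, 62.0], [473.0, 153.0, 62.0], [459.0, 149.0, 63.0], [467.0, 153.0, 63.0]]
```

View pics/e3.png

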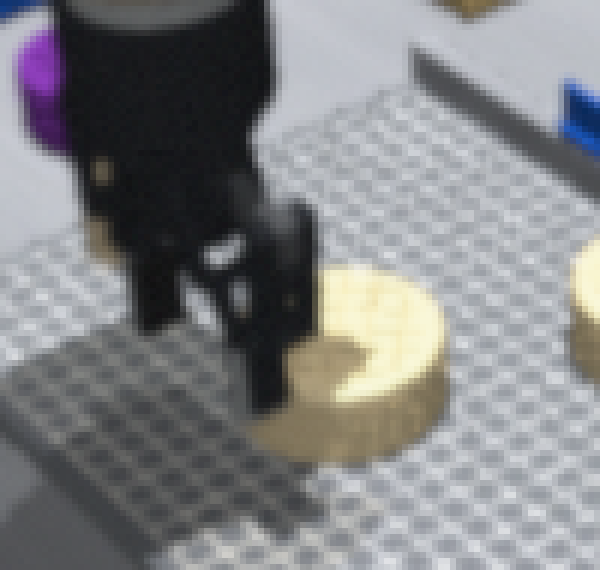

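Request:
{"fn": "drive_tool", "kwargs": {
  "steps": [
    [0.0015,0,0.005,0,0.75],
    [0,0,0.003,0,0.75],
    [0,0,0.001,0,0.75]
  ]
}}

```text
time: 4.05
eef_pos: [0.4662, 0.1196, 0.0267]
eef_rot: [[-0.999, 0.037, 0.007], [0.037, 0.999, -0.003], [-0.007, -0.003, -1.0]]
force: [-0.6, 0.3, 0.4]
opening: 0.75
```

Request:
{"fn": "drive_tool", "kwargs": {
  "steps": [
    [0,0,0.004,0,0.75],
    [0,0,0.003,0,0.75],
    [0,0,0.001,0,0.75]
  ]
}}

```text
time: 4.42
eef_pos: [0.4663, 0.1196, 0.0181]
eef_rot: [[-0.999, 0.037, 0.007], [0.037, 0.999, -0.003], [-0.007, -0.003, -1.0]]
force: [-0.1, 0.4, 0.5]
opening: 0.755
```

```bash
python3 -c "
from h import *
go(466,119.7,0)
s=tips('side','s4',.015)
a=s['image'][140:235,190:290];cv2.imwrite('pics/e4.png',cv2.resize(a,None,fx=6,fy=6,interpolation=0))"
```

```text
t 4.42 tcp [466.3 119.6  18.1] yaw x 177.86 F [-0.1  0.4  0.5] open 0.755 tool delta [ 0.4  0.1 18.1]
low dark [[476.0, 153.0, 40.0], [464.0, 153.0, 40.0], [469.0, 152.0, 41.0], [461.0, 152.0, 42.0], [476.0, 153.0, 43.0], [465.0, 151.0, 43.0], [469.0, 152.0, 44.0], [464.0, 152.0, 44.0], [471.0, 150.0, 44.0], [461.0, 153.0, 45.0]]
```

View pics/e4.png

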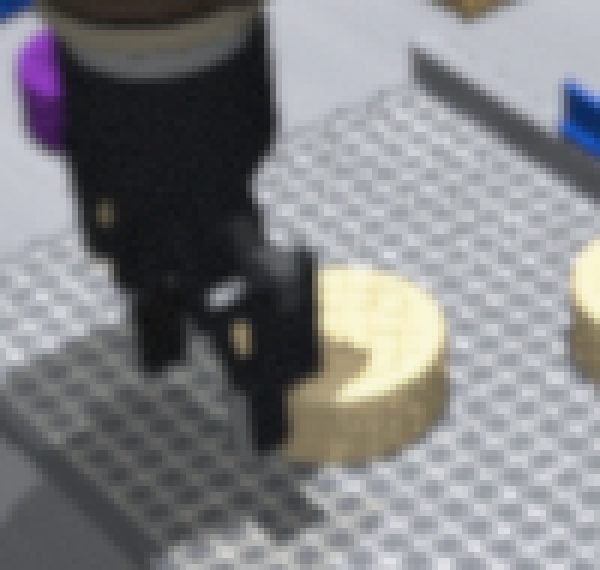

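No contact force, although by the reading the tips would already be inside the mat. So the pictures are right and the tips sit at reported z + 20 mm. I'll go down about 16 mm more, to a tip height of roughly 23 mm (mat at 12).

Request:
{"fn": "drive_tool", "kwargs": {
  "steps": [
    [0,0,0.006,0,0.75],
    [0,0,0.005,0,0.75],
    [0,0,0.003,0,0.75],
    [0,0,0,0,0.75]
  ]
}}

```text
time: 4.97
eef_pos: [0.4664, 0.1195, 0.003]
eef_rot: [[-0.999, 0.037, 0.007], [0.037, 0.999, -0.003], [-0.007, -0.003, -1.0]]
force: [0.5, 0.4, 0.1]
opening: 0.752
```

```bash
python3 -c "
from h import *
go(466,119.7,0)
s=tips('side','s5',.014)
a=s['image'][140:235,190:290];cv2.imwrite('pics/e5.png',cv2.resize(a,None,fx=6,fy=6,interpolation=0))"
```

```text
t 4.97 tcp [466.4 119.5   3. ] yaw x 177.86 F [0.5 0.4 0.1] open 0.752 tool delta [0.4 0.2 3. ]
low dark [[467.0, 154.0, 22.0], [470.0, 153.0, 24.0], [472.0, 151.0, 24.0], [458.0, 152.0, 25.0], [464.0, 152.0, 25.0], [473.0, 152.0, 27.0], [461.0, 152.0, 27.0], [467.0, 151.0, 27.0], [457.0, 154.0, 28.0], [470.0, 151.0, 29.0]]
```

View pics/e5.png

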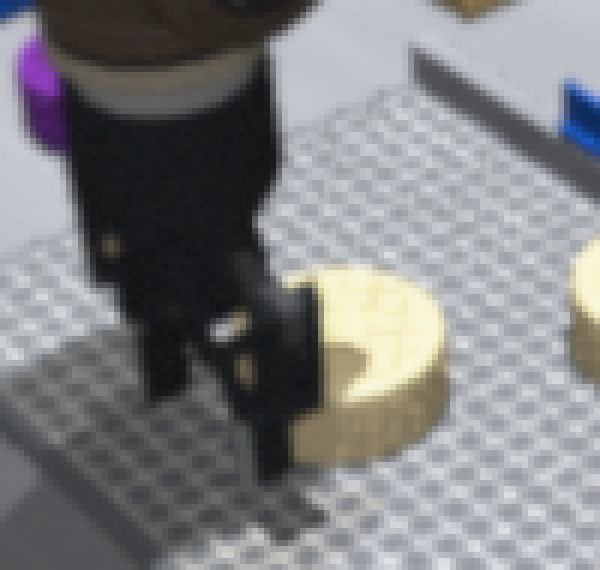

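```bash
python3 -c "
from h import *
s=dict(np.load('pics/s5.npz'));W=cloud(s)
for v in (188,194,198,202,204,206,208,210,214,217): print(v,[(u,(W[v,u]*1000).round().tolist()) for u in (230,233,236,239,242,244)])
"
```

```text
188 [(230, [458.0, 76.0, 122.0]), (233, [458.0, 64.0, 129.0]), (236, [465.0, 63.0, 127.0]), (239, [468.0, 56.0, 129.0]), (242, [473.0, 53.0, 127.0]), (244, [539.0, 141.0, 47.0])]
194 [(230, [450.0, 66.0, 116.0]), (233, [451.0, 55.0, 122.0]), (236, [455.0, 51.0, 123.0]), (239, [464.0, 52.0, 117.0]), (242, [472.0, 54.0, 112.0]), (244, [525.0, 122.0, 47.0])]
198 [(230, [460.0, 83.0, 91.0]), (233, [451.0, 57.0, 111.0]), (236, [455.0, 53.0, 111.0]), (239, [465.0, 56.0, 104.0]), (242, [470.0, 53.0, 103.0]), (244, [515.0, 110.0, 46.0])]
202 [(230, [484.0, 124.0, 43.0]), (233, [451.0, 59.0, 99.0]), (236, [456.0, 55.0, 98.0]), (239, [464.0, 56.0, 93.0]), (242, [470.0, 54.0, 92.0]), (244, [505.0, 97.0, 48.0])]
204 [(230, [455.0, 78.0, 80.0]), (233, [452.0, 61.0, 92.0]), (236, [454.0, 53.0, 96.0]), (239, [468.0, 63.0, 81.0]), (242, [472.0, 57.0, 83.0]), (244, [nan, nan, nan])]
206 [(230, [453.0, 76.0, 77.0]), (233, [450.0, 60.0, 88.0]), (236, [455.0, 55.0, 88.0]), (239, [464.0, 58.0, 81.0]), (242, [471.0, 56.0, 79.0]), (244, [497.0, 87.0, 46.0])]
208 [(230, [452.0, 76.0, 72.0]), (233, [451.0, 62.0, 81.0]), (236, [455.0, 56.0, 82.0]), (239, [463.0, 57.0, 76.0]), (242, [470.0, 56.0, 74.0]), (244, [496.0, 86.0, 41.0])]
210 [(230, [452.0, 77.0, 65.0]), (233, [449.0, 60.0, 77.0]), (236, [454.0, 56.0, 77.0]), (239, [488.0, 96.0, 33.0]), (242, [492.0, 89.0, 35.0]), (244, [495.0, 85.0, 36.0])]
214 [(230, [455.0, 83.0, 49.0]), (233, [458.0, 76.0, 51.0]), (236, [464.0, 74.0, 49.0]), (239, [488.0, 96.0, 21.0]), (242, [493.0, 91.0, 21.0]), (244, [496.0, 88.0, 21.0])]
217 [(230, [453.0, 81.0, 42.0]), (233, [458.0, 77.0, 42.0]), (236, [466.0, 77.0, 37.0]), (239, [488.0, 98.0, 10.0]), (242, [492.0, 91.0, 13.0]), (244, [496.0, 89.0, 12.0])]
```

Tips are at 22–24 mm and the wider linkage is above z≈73 mm, so it clears the cheese tops (48 mm). Now I'll push A.

Request:
{"fn": "drive_tool", "kwargs": {
  "steps": [
    [-0.006,0,0,0.3,0.75],
    [-0.006,0,0,0,0.75],
    [-0.006,0,0,0,0.75],
    [-0.0064,0.0028,0,0,0.75],
    [-0.0064,0.0028,0,0,0.75],
    [-0.0064,0.0028,0,0,0.75],
    [-0.0064,0.0028,0,0,0.75],
    [-0.0064,0.0028,0,0,0.75],
    [0,0,0,0,0.75]
  ]
}}

```text
time: 6.15
eef_pos: [0.5209, 0.1324, 0.0037]
eef_rot: [[-0.999, 0.043, 0.008], [0.043, 0.999, -0.003], [-0.008, -0.003, -1.0]]
force: [0.7, 0.3, -0.2]
opening: 0.747
```

```bash
python3 -c "
from h import *
go(608,165,3)
s=tips('side','s6',.014)
for o in wheels(s): print(*o)
a=s['image'][120:260,190:370];cv2.imwrite('pics/e6.png',cv2.resize(a,None,fx=4,fy=4,interpolation=0))"
```

```text
t 6.15 tcp [520.9 132.4   3.7] yaw x 177.54 F [ 0.7  0.3 -0.2] open 0.747 tool delta [-85.6  36.3   1.2]
low dark [[515.0, 166.0, 24.0], [518.0, 165.0, 26.0], [524.0, 165.0, 26.0], [512.0, 165.0, 26.0], [526.0, 162.0, 27.0], [528.0, 165.0, 27.0], [521.0, 165.0, 28.0], [525.0, 165.0, 29.0], [514.0, 163.0, 29.0], [512.0, 164.0, 30.0]]
[311.  63.] 327 0.0553 [1291.9  652.6  248.5   47.     1.9] [1291.9  650.8  125.1]
[281. 115.] 894 0.0499 [859.4 407.5 177.  161.1   1.5] [858.9 408.7 114.2]
[210. 168.] 267 0.0613 [525.8 266.2  42.   40.5   1.9] [526.9 265.6  22.8]
[302. 189.] 684 0.046 [647.1  48.7  81.6  87.1   5.8] [649.1  49.5  44.1]
[264. 190.] 235 0.0457 [576.4 108.9  84.4  35.4  39.6] [566.8 120.6  42.2]
[336. 212.] 839 0.0462 [642.7 -64.8  85.9  82.4  89.2] [643.5 -64.3  44.6]
[298. 252.] 1117 0.0462 [490.2 -99.2  85.5  85.    9.1] [491.1 -98.9  44.7]
[371. 301.] 348 0.0431 [ 5.088e+02 -2.717e+02  3.760e+01  8.030e+01  1.000e-01] [ 508.  -272.2   41.9]
```

View pics/e6.png

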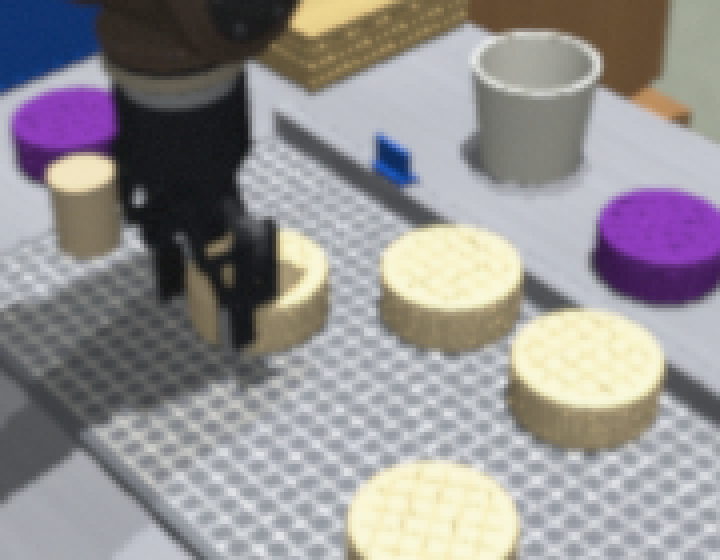

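Request:
{"fn": "drive_tool", "kwargs": {
  "steps": [
    [-0.007,0.003,0,0,0.75],
    [-0.007,0.003,0,0,0.75],
    [-0.007,0.003,0,0,0.75],
    [-0.007,0.003,0,0,0.75],
    [-0.007,0.003,0,0,0.75],
    [-0.007,0.003,0,0,0.75],
    [-0.007,0.003,0,0,0.75],
    [-0.007,0.003,0,0,0.75],
    [0,0,0,0,0.75]
  ]
}}

```text
time: 7.32
eef_pos: [0.5815, 0.1554, 0.0038]
eef_rot: [[-0.999, 0.043, 0.007], [0.043, 0.999, -0.003], [-0.007, -0.003, -1.0]]
force: [-1.2, -2.3, -0.1]
opening: 0.754
```

```bash
cat >> h.py <<'E'
from scipy.optimize import least_squares
def fitc(s,guess,R=44.):
    # fixed-radius circle on points of cream top edge (boundary of cream top mask not adjacent to dark gripper)
    W=cloud(s)*1000; hsv=cv2.cvtColor(s['image'],cv2.COLOR_BGR2HSV); g=s['image'].max(2)
    m=(hsv[...,0]>15)&(hsv[...,0]<40)&(hsv[...,1]>35)&(abs(W[...,2]-47.5)<5)&(np.hypot(W[...,0]-guess[0],W[...,1]-guess[1])<56)
    m8=m.astype(np.uint8); m8=cv2.morphologyEx(m8,cv2.MORPH_CLOSE,np.ones((3,3)))
    e=(m8>0)&(cv2.erode(m8,np.ones((3,3)))==0); d=cv2.dilate((g<50).astype(np.uint8),np.ones((7,7)))>0
    q=W[e&~d][:,:2]; q=q[~np.isnan(q[:,0])]
    f=least_squares(lambda p:np.hypot(q[:,0]-p[0],q[:,1]-p[1])-R+1,guess,loss='soft_l1',f_scale=2.)
    print('fit',f.x.round(1),len(q),'resid',np.median(abs(f.fun)).round(2)); return f.x
E
python3 -c "
from h import *
go(612,166,3)
s=tips('side','s7',.014)
fitc(s,(617,155)); fitc(s,(649,50)); fitc(s,(490,-99))
s=snap('top','t7'); fitc(s,(617,155)); fitc(s,(649,50)); fitc(s,(490,-99))
a=s['image'][110:280,150:465];cv2.imwrite('pics/c7.png',cv2.resize(a,None,fx=2.5,fy=2.5))"
```

```text
t 7.33 tcp [581.5 155.4   3.8] yaw x 177.54 F [-1.2 -2.3 -0.1] open 0.754 tool delta [-30.   11.9   1. ]
low dark [[576.0, 187.0, 26.0], [580.0, 188.0, 27.0], [582.0, 186.0, 27.0], [586.0, 186.0, 28.0], [575.0, 189.0, 28.0], [590.0, 187.0, 28.0], [572.0, 186.0, 28.0], [592.0, 190.0, 29.0], [585.0, 190.0, 29.0], [587.0, 188.0, 30.0]]
fit [620.1 154.1] 40 resid 1.19
fit [648.4  49.9] 111 resid 2.4
fit [491.5 -98. ] 186 resid 1.66
fit [617. 155.] 0 resid nan
fit [646.5  52. ] 636 resid 11.14
fit [489.3 -95.5] 521 resid 11.52
  return _methods._mean(a, axis=axis, dtype=dtype,
  ret = ret.dtype.type(ret / rcount)
```

View pics/c7.png

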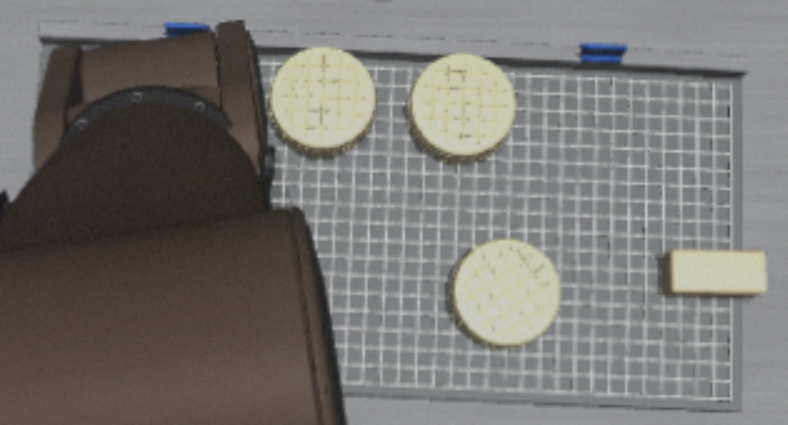

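Request:
{"fn": "drive_tool", "kwargs": {
  "steps": [
    [-0.004,0.002,0,0,0.75],
    [-0.004,0.002,0,0,0.75],
    [-0.004,0.002,0,0,0.75],
    [-0.004,0.002,0,0,0.75],
    [-0.004,0.002,0,0,0.75],
    [0,0,0,0,0.75]
  ]
}}

```text
time: 8.18
eef_pos: [0.6024, 0.1649, 0.0039]
eef_rot: [[-0.999, 0.043, 0.006], [0.043, 0.999, -0.003], [-0.006, -0.003, -1.0]]
force: [-0.1, 0.1, -0.5]
opening: 0.747
```

```bash
python3 -c "
from h import *
go(615,166.4,2)
s=snap('side','s8')
fitc(s,(641,163))"
```

```text
t 8.18 tcp [602.4 164.9   3.9] yaw x 177.53 F [-0.1  0.1 -0.5] open 0.747 tool delta [-12.6   2.1   1.9]
fit [640.8 163.5] 37 resid 1.37
```

Center is at (641,163.5), with the target about 12 mm further on. I'll approach gently and read the force.

Request:
{"fn": "drive_tool", "kwargs": {
  "steps": [
    [-0.003,0.0008,0,0,0.75],
    [-0.003,0.0008,0,0,0.75],
    [-0.002,0.0004,0,0,0.75],
    [-0.002,0,0,0,0.75]
  ]
}}

```text
time: 8.72
eef_pos: [0.6124, 0.1664, 0.0039]
eef_rot: [[-0.999, 0.043, 0.005], [0.043, 0.999, -0.003], [-0.005, -0.003, -1.0]]
force: [-0.6, 0.4, -1.0]
opening: 0.749
```

```bash
python3 -c "
from h import *
go(615,166.4,2)
s=snap('side','s9')
fitc(s,(652,164));fitc(s,(649,50));fitc(s,(644,-64))"
```

```text
t 8.72 tcp [612.4 166.4   3.9] yaw x 177.53 F [-0.6  0.4 -1. ] open 0.749 tool delta [-2.5  0.1  1.9]
fit [649.4 164.1] 39 resid 1.89
fit [648.2  50. ] 110 resid 2.09
fit [643.7 -64.9] 121 resid 1.92
```

Request:
{"fn": "drive_tool", "kwargs": {
  "steps": [
    [-0.002,0,0,0,0.75],
    [-0.001,0,0,0,0.75]
  ]
}}

```text
time: 9.02
eef_pos: [0.6153, 0.1662, 0.0038]
eef_rot: [[-0.999, 0.043, 0.004], [0.043, 0.999, -0.003], [-0.004, -0.003, -1.0]]
force: [-4.9, -0.3, 1.7]
opening: 0.754
```

Request:
{"fn": "drive_tool", "kwargs": {
  "steps": [
    [-0.001,0,0,0,0.75],
    [-0.001,0,0,0,0.75]
  ]
}}

```text
time: 9.28
eef_pos: [0.6153, 0.1663, 0.0037]
eef_rot: [[-0.999, 0.043, -0.001], [0.043, 0.999, -0.004], [0.001, -0.004, -1.0]]
force: [-7.1, 0.7, 5.1]
opening: 0.75
```

It's against the bar: 5–7 N and the tool has stalled at x=615, matching the predicted 615. Backing straight out, then up.

Request:
{"fn": "drive_tool", "kwargs": {
  "steps": [
    [0.004,0,0,0,0.75],
    [0.01,0,0,0,0.75],
    [0.02,0,0,0,0.75],
    [0.02,0,0,0,0.75],
    [0,0,-0.03,0,0.75],
    [0,0,-0.04,0,0.75],
    [0,0,-0.04,0,0.75],
    [0.03,-0.04,0,0,0.75],
    [0.03,-0.04,0,0,0.75],
    [0.02,-0.04,0,0,0.75],
    [0,0,0,0,0.75]
  ]
}}

```text
time: 10.65
eef_pos: [0.4692, 0.0502, 0.118]
eef_rot: [[-0.999, 0.041, 0.007], [0.041, 0.999, -0.004], [-0.007, -0.004, -1.0]]
force: [-0.6, -0.0, -0.2]
opening: 0.75
```

```bash
python3 -c "
from h import *
go(440,-96)
s=snap('side','s10')
fitc(s,(652,164));fitc(s,(649,50));fitc(s,(644,-64));fitc(s,(490,-98))
for o in wheels(s): print(*o)
a=s['image'][120:330,150:450];cv2.imwrite('pics/e10.png',cv2.resize(a,None,fx=2.6,fy=2.6))
s=snap('top','t10')
for o in wheels(s): print(*o)"
```

```text
t 10.65 tcp [469.2  50.2 118. ] yaw x 177.63 F [-0.6 -0.  -0.2] open 0.75 tool delta [  23.2 -147.3    0.4]
fit [650.6 164.2] 69 resid 1.97
fit [647.8  49.7] 111 resid 2.92
fit [643.5 -64. ] 138 resid 2.47
fit [491.6 -97.7] 226 resid 2.62
[309.  64.] 329 0.0562 [1281.8  648.7  222.7   39.6    2.4] [1281.4  645.4  112.1]
[276. 114.] 1192 0.05 [858.  408.9 164.9 171.6  89.7] [858.2 406.9 112.6]
[210. 168.] 265 0.0612 [526.3 266.8  41.3  41.   54.4] [525.3 267.8  22.3]
[276. 169.] 491 0.0461 [660.6 156.6  83.9  68.4  49.8] [653.8 163.6  44.2]
[302. 189.] 679 0.0461 [648.1  48.8  83.1  86.1  44.9] [648.3  49.7  44.4]
[336. 212.] 821 0.0462 [642.1 -64.   85.5  81.3  83.2] [643.3 -65.   44.3]
[298. 252.] 1080 0.0461 [490.9 -99.2  86.   85.3  48.4] [490.7 -98.7  44.2]
[371. 302.] 344 0.0431 [ 509.3 -271.9   37.7   79.8    0.6] [ 508.5 -272.1   41.8]
[112.  54.] 5467 0.0521 [858.9 409.8 161.8 173.3  89.9] [858.9 410.3 116.1]
[222. 144.] 896 0.0492 [654.5 164.4  85.9  86.3   7.5] [653.5 165.   44.2]
[279. 147.] 805 0.0489 [648.6  51.4  85.8  85.7  33.6] [648.7  51.2  44. ]
[335. 150.] 812 0.0489 [644.2 -62.9  86.2  85.9  21.8] [644.1 -63.1  44. ]
[169. 206.] 370 0.0681 [525.5 268.7  41.4  40.4  46.4] [526.2 268.6  21.6]
[352. 226.] 610 0.0492 [490.  -96.7  84.8  84.7  44. ] [490.1 -96.8  43.7]
[438. 219.] 248 0.0462 [ 5.078e+02 -2.700e+02  3.600e+01  7.980e+01  5.000e-01] [ 508.4 -269.5   41.1]
```

View pics/e10.png

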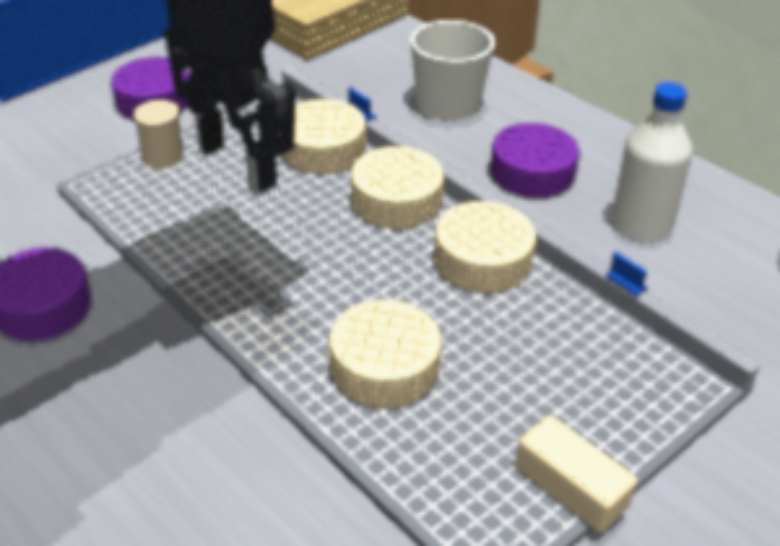

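A sits at (654,165), against the bar and on its clip. Now for B.

Request:
{"fn": "drive_tool", "kwargs": {
  "steps": [
    [0.006,-0.037,0,0,0.75],
    [0.006,-0.037,0,0,0.75],
    [0.006,-0.037,0,0,0.75],
    [0.006,-0.037,0,0,0.75],
    [0,0,0,0,0.75]
  ]
}}

```text
time: 11.38
eef_pos: [0.4446, -0.0958, 0.1181]
eef_rot: [[-0.999, 0.033, 0.012], [0.033, 0.999, -0.004], [-0.013, -0.004, -1.0]]
force: [-0.2, 1.0, -0.6]
opening: 0.749
```

```bash
python3 -c "
from h import *
go(437,-95.6,3)"
```

```text
t 11.38 tcp [444.6 -95.8 118.1] yaw x 178.12 F [-0.2  1.  -0.6] open 0.749 tool delta [  9.1   0.4 115. ]
```

Request:
{"fn": "drive_tool", "kwargs": {
  "steps": [
    [0.008,0,0,0.5,0.75],
    [0,0,0.025,0,0.75],
    [0,0,0.02,0,0.75],
    [0,0,0,0,0.75]
  ]
}}

```text
time: 11.88
eef_pos: [0.4374, -0.0917, 0.0721]
eef_rot: [[-0.999, 0.038, 0.013], [0.038, 0.999, -0.004], [-0.014, -0.004, -1.0]]
force: [0.2, -0.3, -0.7]
opening: 0.748
```

```bash
python3 -c "
from h import *
go(437,-95.6,3)"
```

```text
t 11.88 tcp [437.4 -91.7  72.1] yaw x 177.83 F [ 0.2 -0.3 -0.7] open 0.748 tool delta [ 1.2 -3.7 69.1]
```

Request:
{"fn": "drive_tool", "kwargs": {
  "steps": [
    [0.001,-0.004,0.02,0.3,0.75],
    [0,0,0.02,0,0.75],
    [0,0,0.015,0,0.75],
    [0,0,0,0,0.75]
  ]
}}

```text
time: 12.38
eef_pos: [0.4386, -0.0935, 0.0186]
eef_rot: [[-0.999, 0.04, 0.017], [0.039, 0.999, -0.005], [-0.017, -0.005, -1.0]]
force: [-0.5, 0.1, 0.4]
opening: 0.748
```

```bash
python3 -c "
from h import *
go(437,-95.6,3)"
```

```text
t 12.38 tcp [438.6 -93.5  18.6] yaw x 177.74 F [-0.5  0.1  0.4] open 0.748 tool delta [ 1.8 -2.1 15.6]
```

Request:
{"fn": "drive_tool", "kwargs": {
  "steps": [
    [0.002,-0.002,0.007,0,0.75],
    [0,0,0.006,0,0.75],
    [0,0,0.001,0,0.75]
  ]
}}

```text
time: 12.75
eef_pos: [0.4375, -0.0953, 0.0056]
eef_rot: [[-0.999, 0.039, 0.019], [0.039, 0.999, -0.006], [-0.019, -0.006, -1.0]]
force: [0.1, 0.0, 0.2]
opening: 0.747
```

```bash
python3 -c "
from h import *
go(452,-96.2,3)
s=tips('side','s11',.014)
fitc(s,(490,-98))
a=s['image'][180:320,200:400];cv2.imwrite('pics/e11.png',cv2.resize(a,None,fx=4,fy=4,interpolation=0))"
```

```text
t 12.75 tcp [437.5 -95.3   5.6] yaw x 177.79 F [0.1 0.  0.2] open 0.747 tool delta [-14.5  -0.3   2.9]
low dark [[432.0, -62.0, 27.0], [440.0, -62.0, 27.0], [438.0, -61.0, 27.0], [436.0, -63.0, 28.0], [440.0, -64.0, 28.0], [444.0, -63.0, 28.0], [442.0, -62.0, 29.0], [429.0, -62.0, 29.0], [432.0, -61.0, 29.0], [433.0, -63.0, 30.0]]
fit [ 470.  -101.2] 95 resid 5.86
```

View pics/e11.png

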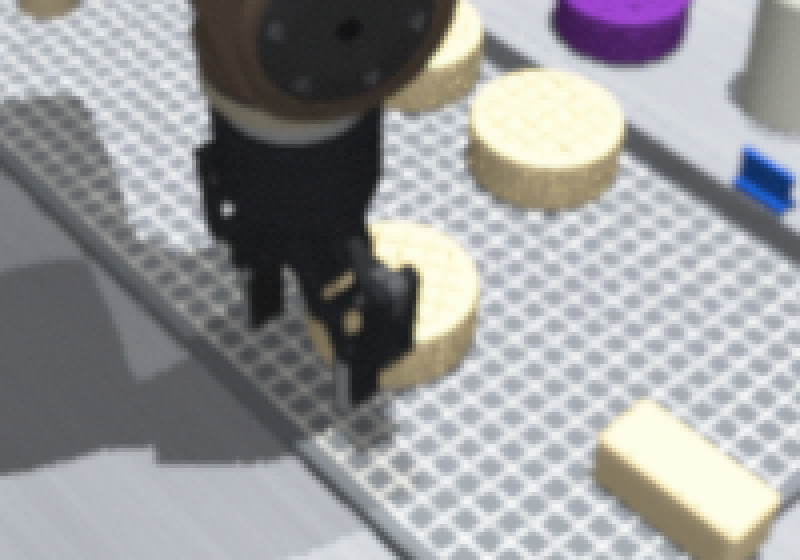

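Request:
{"fn": "drive_tool", "kwargs": {
  "steps": [
    [-0.006,0,0.002,0.2,0.75],
    [-0.006,0,0,0,0.75],
    [-0.004,0,0,0,0.75],
    [-0.0066,-0.0033,0,0,0.75],
    [-0.0066,-0.0033,0,0,0.75],
    [-0.0066,-0.0033,0,0,0.75],
    [-0.0066,-0.0033,0,0,0.75],
    [-0.0066,-0.0033,0,0,0.75],
    [0,0,0,0,0.75]
  ]
}}

```text
time: 13.92
eef_pos: [0.4896, -0.1155, 0.0048]
eef_rot: [[-0.999, 0.043, 0.02], [0.043, 0.999, -0.007], [-0.02, -0.006, -1.0]]
force: [-0.4, 0.9, -0.5]
opening: 0.749
```

```bash
python3 -c "
from h import *
go(600,-177,3)
s=tips('side','s12',.014)
fitc(s,(526,-114))
s=snap('side','s12')
a=s['image'][180:320,200:400];cv2.imwrite('pics/e12.png',cv2.resize(a,None,fx=4,fy=4,interpolation=0))"
```

```text
t 13.93 tcp [ 489.6 -115.5    4.8] yaw x 177.56 F [-0.4  0.9 -0.5] open 0.749 tool delta [-112.8  -56.8    4.4]
low dark [[490.0, -83.0, 25.0], [492.0, -84.0, 28.0], [486.0, -83.0, 28.0], [498.0, -83.0, 28.0], [492.0, -83.0, 30.0], [487.0, -82.0, 30.0], [495.0, -83.0, 30.0], [483.0, -83.0, 30.0], [488.0, -84.0, 31.0], [490.0, -83.0, 31.0]]
fit [ 524.9 -119.8] 53 resid 4.19
```

View pics/e12.png

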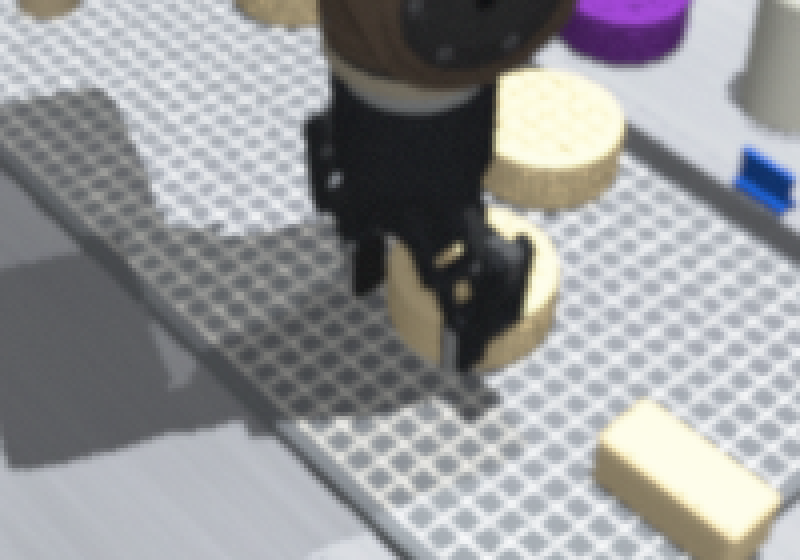

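Request:
{"fn": "drive_tool", "kwargs": {
  "steps": [
    [-0.007,-0.0036,0.002,0,0.75],
    [-0.007,-0.0036,0,0,0.75],
    [-0.007,-0.0036,0,0,0.75],
    [-0.007,-0.0036,0,0,0.75],
    [-0.007,-0.0036,0,0,0.75],
    [-0.007,-0.0036,0,0,0.75],
    [-0.007,-0.0036,0,0,0.75],
    [-0.007,-0.0036,0,0,0.75],
    [-0.007,-0.0036,0,0,0.75],
    [0,0,0,0,0.75]
  ]
}}

```text
time: 15.28
eef_pos: [0.5549, -0.1527, 0.004]
eef_rot: [[-0.999, 0.043, 0.019], [0.042, 0.999, -0.006], [-0.019, -0.005, -1.0]]
force: [0.7, 0.7, 0.8]
opening: 0.752
```

```bash
python3 -c "
from h import *
go(600.5,-177.6,3)
s=tips('side','s13',.014)
fitc(s,(590,-146))
a=s['image'][180:320,240:440];cv2.imwrite('pics/e13.png',cv2.resize(a,None,fx=4,fy=4,interpolation=0))"
```

```text
t 15.28 tcp [ 554.9 -152.7    4. ] yaw x 177.57 F [0.7 0.7 0.8] open 0.752 tool delta [-46.6 -23.    2. ]
low dark [[555.0, -120.0, 26.0], [560.0, -122.0, 27.0], [562.0, -120.0, 28.0], [547.0, -120.0, 29.0], [552.0, -121.0, 29.0], [548.0, -121.0, 29.0], [556.0, -120.0, 29.0], [557.0, -122.0, 29.0], [559.0, -120.0, 30.0], [549.0, -121.0, 31.0]]
fit [ 595.4 -154.7] 30 resid 0.78
```

View pics/e13.png

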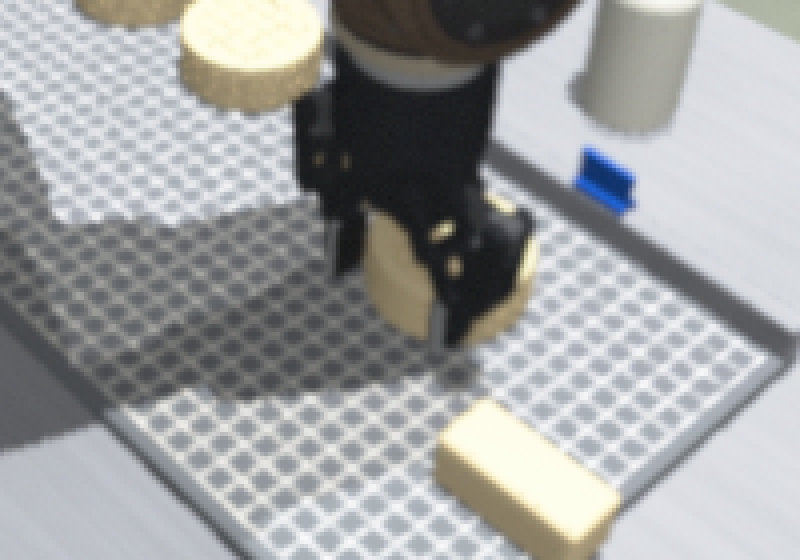

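Request:
{"fn": "drive_tool", "kwargs": {
  "steps": [
    [-0.006,-0.004,0.001,0,0.75],
    [-0.006,-0.004,0,0,0.75],
    [-0.006,-0.004,0,0,0.75],
    [-0.006,-0.003,0,0,0.75],
    [-0.005,-0.003,0,0,0.75],
    [0,0,0,0,0.75]
  ]
}}

```text
time: 16.08
eef_pos: [0.5845, -0.173, 0.0034]
eef_rot: [[-0.999, 0.043, 0.018], [0.042, 0.999, -0.006], [-0.018, -0.005, -1.0]]
force: [-0.7, -0.2, -0.2]
opening: 0.752
```

```bash
python3 -c "
from h import *
go(600.5,-177.6,3)
s=tips('side','s14',.014)
fitc(s,(623,-172))"
```

```text
t 16.07 tcp [ 584.5 -173.     3.4] yaw x 177.57 F [-0.7 -0.2 -0.2] open 0.752 tool delta [-16.2  -4.    0.7]
low dark [[593.0, -140.0, 27.0], [589.0, -141.0, 27.0], [583.0, -141.0, 29.0], [577.0, -140.0, 30.0], [575.0, -139.0, 30.0], [585.0, -142.0, 31.0], [588.0, -141.0, 32.0], [582.0, -141.0, 32.0], [591.0, -141.0, 33.0], [575.0, -139.0, 33.0]]
fit [ 626.  -174.8] 25 resid 0.63
```

Request:
{"fn": "drive_tool", "kwargs": {
  "steps": [
    [-0.003,-0.001,0,0,0.75],
    [-0.003,-0.001,0,0,0.75],
    [-0.003,-0.001,0,0,0.75],
    [-0.002,-0.0007,0,0,0.75],
    [-0.002,0,0,0,0.75]
  ]
}}

```text
time: 16.75
eef_pos: [0.5974, -0.177, 0.0036]
eef_rot: [[-0.999, 0.042, 0.017], [0.042, 0.999, -0.005], [-0.017, -0.005, -1.0]]
force: [-0.9, 0.0, -0.6]
opening: 0.748
```

Request:
{"fn": "drive_tool", "kwargs": {
  "steps": [
    [-0.0015,0,0,0,0.75],
    [-0.001,0,0,0,0.75]
  ]
}}

```text
time: 17.0
eef_pos: [0.6001, -0.1771, 0.0036]
eef_rot: [[-0.999, 0.042, 0.017], [0.042, 0.999, -0.005], [-0.017, -0.005, -1.0]]
force: [-1.4, -0.5, 0.8]
opening: 0.748
```

Request:
{"fn": "drive_tool", "kwargs": {
  "steps": [
    [-0.0015,0,0,0,0.75],
    [-0.001,0,0,0,0.75]
  ]
}}

```text
time: 17.25
eef_pos: [0.6021, -0.1771, 0.0035]
eef_rot: [[-0.999, 0.042, 0.015], [0.042, 0.999, -0.005], [-0.015, -0.004, -1.0]]
force: [-6.8, -0.4, 1.3]
opening: 0.752
```

Request:
{"fn": "drive_tool", "kwargs": {
  "steps": [
    [-0.001,0,0,0,0.75],
    [-0.001,0,0,0,0.75]
  ]
}}

```text
time: 17.5
eef_pos: [0.6021, -0.177, 0.0034]
eef_rot: [[-0.999, 0.042, 0.011], [0.042, 0.999, -0.004], [-0.011, -0.003, -1.0]]
force: [-7.0, -1.5, 3.2]
opening: 0.746
```

It's against the bar: 7 N, stalled at x=602. Backing out, up and well clear.

Request:
{"fn": "drive_tool", "kwargs": {
  "steps": [
    [0.004,0,0,0,0.75],
    [0.01,0,0,0,0.75],
    [0.02,0,0,0,0.75],
    [0.02,0,0,0,0.75],
    [0,0,-0.03,0,0.75],
    [0,0,-0.04,0,0.75],
    [0,0,-0.05,0,0.75],
    [0,0,-0.05,0,0.75],
    [0.03,0.03,0,0,0.75],
    [0.03,0.03,0,0,0.75],
    [0.02,0.03,0,0,0.75],
    [0,0,0,0,0.75]
  ]
}}

```text
time: 19.0
eef_pos: [0.4623, -0.078, 0.1772]
eef_rot: [[-0.999, 0.044, 0.018], [0.044, 0.999, -0.005], [-0.018, -0.005, -1.0]]
force: [0.6, -0.2, -0.3]
opening: 0.753
```

```bash
python3 -c "
from h import *
go(440,0)
for n in('side','top'):
  s=snap(n,n+'15')
  for o in wheels(s): print(*o)
a=s['image'][110:280,150:465];cv2.imwrite('pics/c15.png',cv2.resize(a,None,fx=2.5,fy=2.5))"
```

```text
t 19.0 tcp [462.3 -78.  177.2] yaw x 177.5 F [ 0.6 -0.2 -0.3] open 0.753 tool delta [25.6 77.  -0.8]
[246. 115.] 178 0.0495 [785.6 458.1 100.1  46.9  53.6] [802.1 445.9  50.1]
[210. 168.] 269 0.0617 [526.7 266.9  41.7  41.2  55.7] [526.  266.7  21.8]
[276. 172.] 135 0.0459 [657.1 155.5  78.2  26.5  55.9] [651.9 159.   39.1]
[309. 191.] 294 0.0459 [653.3  30.3  79.   46.5  12.2] [651.5  41.   41. ]
[336. 212.] 740 0.0462 [640.  -64.7  86.9  79.   83.1] [643.8 -64.3  44.5]
[375. 237.] 827 0.046 [ 640.3 -179.    85.8   83.4   65.1] [ 644.2 -180.1   46.7]
[371. 303.] 273 0.042 [ 507.9 -271.8   35.8   79.9    1.3] [ 508.9 -272.    41.7]
[112.  54.] 5480 0.0521 [8.591e+02 4.094e+02 1.738e+02 1.620e+02 1.000e-01] [858.4 410.4 115.1]
[223. 145.] 915 0.0491 [653.4 164.9  86.4  84.7   0.8] [653.7 165.3  43.9]
[279. 147.] 777 0.049 [648.4  51.6  86.2  86.   35.3] [648.6  52.   44. ]
[335. 149.] 782 0.049 [645.2 -62.7  83.6  85.7  33.9] [644.4 -62.9  44.5]
[391. 153.] 1082 0.0492 [ 640.  -177.5   84.9   84.4   15.1] [ 640.6 -177.3   44.4]
[169. 206.] 372 0.0682 [525.5 268.7  42.8  40.4  46.2] [525.9 268.8  21.7]
```

View pics/c15.png

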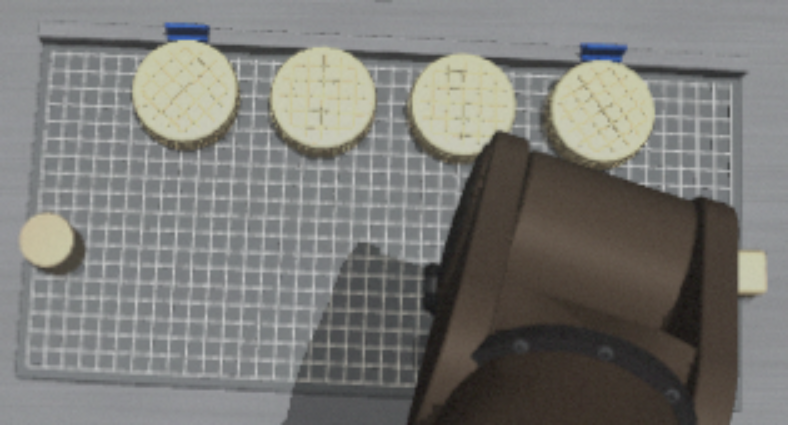

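View pics/side15.png

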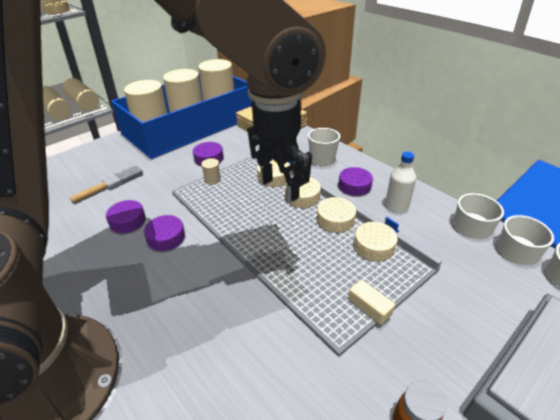

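All four wheels stand in line at the bar, in the crop at (185,92), (323,100), (462,107) and (602,113). The strays are centred under the clips at (187,32) and (603,52), and the log and brick are where they were. The hand is high and clear, so I'm handing in.

```bash
python3 -c "
from rig import r
print(r.job_done())"
```

```text
the job is handed in; nothing more can be done
None
```

Both stray cheeses are in the empty places, against the bar and under the blue clips, and the job is handed in at about 19 s. I pushed each one with the half-open fingers as a cradle until the bar stopped it at about 7 N, then backed out, lifted and moved away.

**Last check, by the top camera:**

| Item | Measured (x, y) mm | Compared with |
|---|---|---|
| Left stray | (653.6, 165) | place at (653.3, 164.8) |
| Right stray | (640.3, -177.4) | place at (639, -179) |
| Row cheeses | (648.5, 52) and (645, -63) | within about 1 mm of the start |
| Log and brick | unchanged | within about 1 mm of the start |

The tops measure 49 mm by the top camera and 46 mm by the side camera, against 48 mm expected, so both strays stand flat.

**What disagreed:**
- **Fingertip height:** the reported TCP height did not match the pictures. The fingertips stood about 20 mm above the reported TCP instead of 19 mm below it. I set the finger height from the pictures and the force reading.
- **Circle fits:** my fixed-radius fits gave poor results where the hand hid part of a cheese or in the top view. I relied on the unhidden views and on the stall at the bar.
- **Last side picture:** the hand partly hid the left stray and one row cheese, so only the top view confirms those two.

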